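# Put the spice tins away in a blocked drawer

## Task

Tidy up this corner: whatever was left in front of the spice unit (the sauce bottle, the pepper mill or both) goes upright onto the small condiment tray, and the spice tins left out on the worktop go back into the unit's drawer, each upright in an empty compartment of its own. Clear the drawer's way before you move the drawer; then pull it right out, load it, and shut it fully and gently.

Things in the scene. Friction and masses are not known exactly. Their poses are not given: they have to be found in the camera images.
- spice_unit: fixed wooden spice unit, housing 179 x 292 x 90 mm high, one drawer facing -x of the unit. Origin on the worktop, midway across its width; in its axes the housing spans x = -109 to +70 mm; the shut drawer's front panel (288 mm wide, top at z = 86 mm) has its outer face at x = -126 mm. The drawer slides out along the unit's -x: fully out, the panel face is at x = -281, the handle at x = -321 mm
- spice_drawer (a joint): how far the drawer is out, m: 0 shut, 0.155 fully out (end stop). It starts shut, stays where it is left, and moves with about 3 N of friction
- drawer_handle (a point): middle of the drawer's handle, a horizontal steel bar 10 mm thick and 130 mm long along the unit's y, standing 40 mm (bar centre) off the front panel, 68 mm above the worktop; moves with the drawer. Two posts carry it 50 mm either side of the middle
- drawer_floor (a point): centre of the drawer's inner floor, 20 mm above the worktop, axes as the unit's (shut: x = -39.5 mm of the unit); moves with the drawer. Inside 141 (x) x 250 (y) mm, walls 40 mm high; dividers 5 mm thick, 22 mm high make six compartments, each 68 (x) x 80 (y) mm clear, centred at x = -36.5 (front row) and +36.5 mm (back row), y = +85, 0 and -85 mm of this point
- tray: low wooden condiment tray lying on the worktop, fixed, 100 (x) x 170 (y) mm, with a rim 6 mm thick whose top is 14 mm above the worktop; its inside is 88 x 158 mm and its floor lies 5 mm above the worktop. Origin at the centre of its underside, long side along its y. (Overhead: a wall cabinet hangs 0.6 m above the worktop beyond x = 0.60 m; keep the wrist short of it.)
- stock_tin_0: round metal spice tin with a slip-on lid, 50 mm tall, 0.12 kg; lid 58 mm across, straight-sided, the top 18 mm; body 55 mm across; origin at the centre of its foot, z up. If present it already stands in a compartment of the drawer
- stock_tin_1: round metal spice tin with a slip-on lid, 50 mm tall, 0.12 kg; lid 58 mm across, straight-sided, the top 18 mm; body 55 mm across; origin at the centre of its foot, z up. If present it already stands in a compartment of the drawer
- stock_tin_2: round metal spice tin with a slip-on lid, 50 mm tall, 0.12 kg; lid 58 mm across, straight-sided, the top 18 mm; body 55 mm across; origin at the centre of its foot, z up. If present it already stands in a compartment of the drawer
- stock_tin_3: round metal spice tin with a slip-on lid, 50 mm tall, 0.12 kg; lid 58 mm across, straight-sided, the top 18 mm; body 55 mm across; origin at the centre of its foot, z up. If present it already stands in a compartment of the drawer
- loose_tin_0: round metal spice tin with a slip-on lid, 50 mm tall, 0.12 kg; lid 58 mm across, straight-sided, the top 18 mm; body 55 mm across; origin at the centre of its foot, z up. If present it was left out on the worktop
- loose_tin_1: round metal spice tin with a slip-on lid, 50 mm tall, 0.12 kg; lid 58 mm across, straight-sided, the top 18 mm; body 55 mm across; origin at the centre of its foot, z up. If present it was left out on the worktop
- loose_tin_2: round metal spice tin with a slip-on lid, 50 mm tall, 0.12 kg; lid 58 mm across, straight-sided, the top 18 mm; body 55 mm across; origin at the centre of its foot, z up. If present it was left out on the worktop
- loose_tin_3: round metal spice tin with a slip-on lid, 50 mm tall, 0.12 kg; lid 58 mm across, straight-sided, the top 18 mm; body 55 mm across; origin at the centre of its foot, z up. If present it was left out on the worktop
- sauce_bottle: dark sauce bottle, 53 mm across, 162 mm tall, tapering above 90 mm to a neck and a cap 29 mm across (top 20 mm), 0.3 kg; origin at the centre of its foot, z up its axis. If present it was set down in front of the drawer
- pepper_mill: turned wooden pepper mill, 58 mm across at the foot, 170 mm tall with a round head 49 mm across at its widest (between 123 and 159 mm up) and a small steel knob on top, 0.18 kg; origin at the centre of its foot, z up its axis. If present it was set down in front of the drawer

How it is judged:
By the outcome, as a careful person would: the job done as asked, in the order asked, and still so for the second after the job is handed in, with the robot touching nothing.
Of stock_tin_0, stock_tin_1, stock_tin_2, stock_tin_3 only 1 to 2 are there at a start; the rules pass over those that are not, and their reading is None.
Of loose_tin_0, loose_tin_1, loose_tin_2, loose_tin_3 only 3 to 4 are there at a start; the rules pass over those that are not, and their reading is None.
Of sauce_bottle, pepper_mill only 1 to 2 are there at a start; the rules pass over those that are not, and their reading is None.
At some moment in a run one of loose_tin_0, loose_tin_1, loose_tin_2, loose_tin_3 may be knocked a few centimetres aside while the robot is not near it.
It also fails if it takes over 210 s, if anything falls off the work surface, if the arm or the gripper's body presses on something with over 40 N, if the wrist force passes 120 N, or if a joint passes its speed limit or range.

## Robot

A 6-joint arm with a two-finger parallel gripper is mounted at the origin on a cart in front of the work surface, level with it; the furniture and walls round the work are solid. World frame = base frame: x ahead of the robot, y to its left, z up, the work surface at z = 0. Lengths are in m, angles in degrees, forces in N, time in s.
With the tool pointing down it reaches from about 0.35 to 0.925 m from the base axis. Payload 6.4 kg.
Tool frame: the origin (TCP) lies between the finger pads; the fingertips stand ahead of it and the grasp point (between the pads) lies 2 mm behind it (bot.tips_ahead is the z of the fingertips in the tool frame, in m); z points along the fingers, y is the line along which they close (so a half turn about z gives the same grasp; the last joint's range is limited). The gripper opens to 85 mm and grips with 20 to 120 N. Pads are 22 mm wide; open, the fingers measure 114 mm over their backs; the gripper's body (76 mm by 85 mm) begins 54 mm behind the grasp point. The pads swing forward as they close: fully open they stand 13 mm farther back than shut.
Start: joints at [57.118, 14.043, 89.255, -0, 76.702, -9.975], TCP at [0.253, 0.599, 0.248] pointing down, gripper open.
Joint ranges: [-179.41, 179.41], [-58.25, 129.5], [7.25, 145.43], [-54.29, 234.29], [11.92, 165.04], [-157.13, 157.13]. Speed limits (degrees/s): [147.25, 147.25, 180, 180, 180, 180].

## Interface

Orientations are given as [roll, pitch, yaw] about the fixed x, y, z axes, in that order (R = Rz(yaw) Ry(pitch) Rx(roll)).
In Python, from plant import bot gives the robot as it stands.
- The arm moves only by the tool servo_tool, never from a script. Its argument "series" is a list of rows, each a list of 3 entries, a list of its own where there are three numbers: the shift along the world's x, y, z in m, then the turn, a rotation vector about the world's x, y, z in rad, then the opening in per cent of the stroke, from 0 (shut) to 100 (fully open). In form: [[[dx, dy, dz], [wx, wy, wz], grip], ...]. A call has 1 to 20 rows; each row shifts and turns the commanded pose from where the row before left it; what a row does not reach is not made up. A row lasts 1/8 s, in which the tool goes at most 62.5 mm and 10.7 degrees, less where a joint would pass 70% of its speed; a pose out of reach is approached as far as the arm can. A call with a gripper value outside its range is refused whole. The fingers move at their own pace and stop on an object; "squeeze" is the grip in N (left out, the last holds). Time passes only in rows, so rows that do not move let the fingers close. It gives the time, the measured TCP pose, the force, the opening and the grip force at its end, in the units of the state.
- bot.sense(): the state, without advancing time (a new reading comes with each control period).
- bot.read_camera(name): name is "side" or "top" or "wrist"; returns a dict with "img" (400x640x3 uint8, red, green, blue), "z_map" (400x640 float32, m along the optical axis (not along the pixel's ray), 0 where there is no reading), "intrinsics" (3x3 intrinsics, pixels), "world_to_cam" (4x4, takes a point from world to camera coordinates); the wrist camera has in their place "tool_from_camera" (4x4, takes a point from camera to tool coordinates, whose origin is the TCP and whose axes are the flange's). Camera axes: x right, y down, z forward; pixel columns grow to the right and rows downward; lengths in m; the calibration is good to about 2 mm. A picture is of the moment at which its call begins: read the wrist's pose just before it.
- bot.finish_job(): hands the job in; it is judged then, once.
The state is a dict: "time": time; "q": joint angles; "qvel": joint speeds; "tau": joint torques, N m; "tool_pos": TCP position; "ee_rot": TCP orientation; "wrist_force": force on the tool from outside, world axes, zero at the start; "torque": the same for the moment, N m; "gripper_width": opening from 0.0 (shut) to 1.0 (fully open); "finger_force": force on a finger pad.
Only numpy, scipy, OpenCV 4.12 (cv2) and the standard library are available. Lean on these libraries where they do the work, as an engineer would, in place of code of your own. Each camera call takes 0.05 s, during which the arm holds its last target. There are 200 camera calls.

## Working session

There is one attempt and no reset: what is moved stays moved. The work goes in short steps, Python scripts to look and compute and a tool call to move; the robot and the scene stay as the last step left them, time stands still between calls to the robot, and variables do not carry over. Pictures are saved under pics/ and viewed, at most 14 in all, crops included, and the job is handed in when it is done.

Besides the shell and the picture viewer there is one more tool, called after "Emit:" in YAML: its name, and indented under it one key for each argument. servo_tool: Moves the arm, as the interface text tells. Its arguments: {"type":"object","properties":{"series":{"type":"array"},"squeeze":{"type":"number"}},"required":["series"]}

```bash
mkdir -p pics; ls
cat > h.py <<'E'
import numpy as np, cv2
from plant import bot
from scipy.spatial.transform import Rotation as R
def pts(c):
    z=c["z_map"];K=c["intrinsics"];v,u=np.mgrid[:z.shape[0],:z.shape[1]]
    P=np.stack([(u-K[0,2])/K[0,0]*z,(v-K[1,2])/K[1,1]*z,z],-1)
    T=np.linalg.inv(c["world_to_cam"]);W=P@T[:3,:3].T+T[:3,3];W[z==0]=np.nan
    return W
def save(c,n): cv2.imwrite(f"pics/{n}.png",c["img"][:,:,::-1])
E
python3 - <<'E'
from h import *
s=bot.sense();print({k:np.round(v,3).tolist() for k,v in s.items()},bot.tips_ahead)
for n in("side","top"):
    c=bot.read_camera(n);save(c,n+"0");np.savez(n+"0.npz",**c)
    W=np.linalg.inv(c["world_to_cam"]);print(n,np.round(W,3).tolist())
E
```

```text
pics
{'time': 0.0, 'q': [57.119, 14.086, 89.327, 0.002, 76.7, -9.975], 'qvel': [0.011, -0.027, 0.062, -0.122, -0.013, 0.102], 'tau': [0.0, -42.953, -32.611, -0.0, 0.006, -0.0], 'tool_pos': [0.253, 0.598, 0.247], 'ee_rot': [-179.89, -0.021, 157.093], 'wrist_force': [1.019, -0.031, -0.332], 'torque': [0.018, -0.006, 0.012], 'finger_force': 0.0, 'gripper_width': 1.0} 0.017
side [[0.423, -0.523, 0.74, -0.29], [-0.906, -0.256, 0.338, -0.4], [0.013, -0.813, -0.582, 0.75], [0.0, 0.0, 0.0, 1.0]]
top [[-0.028, -0.996, 0.089, 0.474], [-1.0, 0.029, 0.009, -0.045], [-0.011, -0.089, -0.996, 1.09], [0.0, 0.0, 0.0, 1.0]]
```

View pics/top0.png

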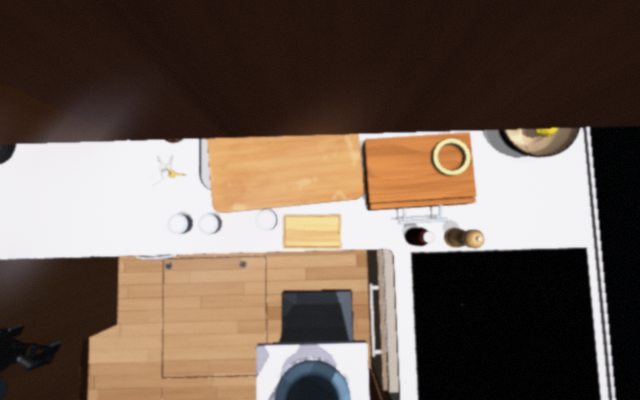

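View pics/side0.png

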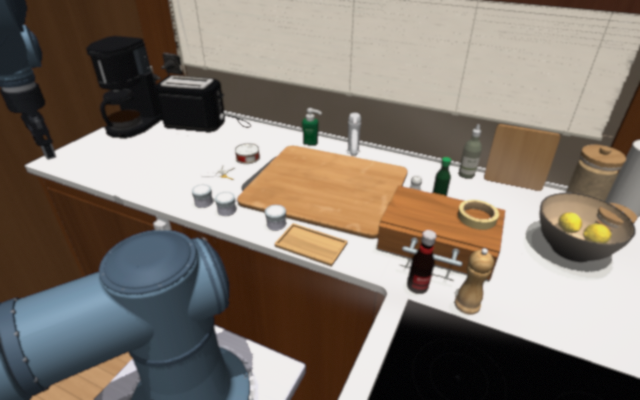

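Top view: three loose tins at (179,223), (209,223) and (267,218), the tray at (312,230), the unit at (420,172), the bottle at (418,237) and the mill at (465,238). The side view agrees, and its red-and-white can at (247,152) is a distractor. Next I locate them by depth.

Run:
```python
from h import *
from scipy import ndimage as nd
for n in("top","side"):
    c=dict(np.load(n+"0.npz"));W=pts(c);h=W[...,2]
    print(n,"table z",np.nanmedian(h[(h>-.02)&(h<.02)]))
    def rep(name,m,minpx=25):
        l,k=nd.label(m)
        for i in range(1,k+1):
            p=l==i
            if p.sum()<minpx: continue
            Q=W[p].astype(np.float32);v,u=np.nonzero(p)
            r=cv2.minAreaRect(np.ascontiguousarray(Q[:,:2]*1000))
            (cx,cy),rad=cv2.minEnclosingCircle(np.ascontiguousarray(Q[:,:2]))
            print(name,p.sum(),"px",u.mean().round(),v.mean().round(),"med",np.median(Q,0).round(3),"zmax",Q[:,2].max().round(3),"rect",np.round(r[0],1),np.round(r[1],1),round(r[2],1),"circ",round(cx,4),round(cy,4),round(rad,4))
    reg=(W[...,0]>.28)&(W[...,0]<.85)&(W[...,1]>-.6)&(W[...,1]<.6)
    rep("lid",reg&(h>.042)&(h<.056))
    rep("unit",reg&(h>.083)&(h<.097),300)
    rep("tall",reg&(h>.115)&(h<.2))
    rep("tray",reg&(h>.003)&(h<.018)&(W[...,1]<.2)&(W[...,1]>-.2)&(W[...,0]<.5),300)
```

```text
top table z 0.0022874475421210683
lid 331 px 265.0 220.0 med [0.506 0.117 0.052] zmax 0.056 rect [506.7 118.1] [56.8 53.6] 88.4 circ 0.5063 0.1177 0.029
lid 338 px 177.0 223.0 med [0.503 0.366 0.052] zmax 0.056 rect [502.3 367. ] [58.5 53.9] 89.3 circ 0.5029 0.3671 0.0296
lid 330 px 208.0 223.0 med [0.501 0.28  0.052] zmax 0.056 rect [499.9 281.1] [57.  53.4] 88.4 circ 0.4997 0.2814 0.0289
lid 64 px 453.0 237.0 med [ 0.442 -0.404  0.049] zmax 0.055 rect [ 443.6 -410.7] [26. 51.] 84.2 circ 0.4426 -0.4199 0.0259
unit 6433 px 414.0 172.0 med [ 0.614 -0.291  0.091] zmax 0.097 rect [ 629.3 -313.1] [196.2 292.6] 2.1 circ 0.6298 -0.3126 0.1729
unit 539 px 450.0 157.0 med [ 0.662 -0.396  0.091] zmax 0.097 rect [ 662.3 -395.5] [73.2 67. ] 43.2 circ 0.6609 -0.3939 0.0375
tall 47 px 443.0 143.0 med [ 0.697 -0.372  0.117] zmax 0.121 rect [ 695.9 -372.1] [13. 44.] 25.0 circ 0.6965 -0.3719 0.0221
tall 36 px 459.0 143.0 med [ 0.694 -0.415  0.116] zmax 0.12 rect [ 695.9 -413.5] [33.2 11.6] 57.7 circ 0.6931 -0.4118 0.0168
tall 30 px 435.0 157.0 med [ 0.658 -0.347  0.117] zmax 0.119 rect [ 658.1 -348.
[... 2123 characters left out ...]
 0.097 rect [ 627.3 -314.6] [201.5 292. ] 2.5 circ 0.6288 -0.3137 0.1739
tall 143 px 445.0 164.0 med [ 0.811 -0.272  0.139] zmax 0.155 rect [ 816.  -272.1] [27.7 26.8] 37.3 circ 0.8164 -0.274 0.017
tall 273 px 479.0 210.0 med [ 0.657 -0.397  0.117] zmax 0.121 rect [ 659. -393.] [98.2 95.2] 2.8 circ 0.6589 -0.3924 0.0505
tall 314 px 427.0 242.0 med [ 0.442 -0.31   0.147] zmax 0.165 rect [ 449.9 -309.6] [28.5 30.8] 52.2 circ 0.4489 -0.3101 0.0165
tall 589 px 480.0 263.0 med [ 0.426 -0.425  0.146] zmax 0.173 rect [ 434.4 -426.5] [40.1 49.3] 5.1 circ 0.4382 -0.4267 0.0253
tray 1381 px 309.0 247.0 med [ 0.457 -0.016  0.007] zmax 0.018 rect [457.5 -12.2] [ 84.9 185. ] 0.2 circ 0.457 -0.0132 0.0939
```

Emit:
servo_tool:
  series:
    - [[0.033,-0.05,0],[0,0,0.1333],100]
    - [[0.033,-0.05,0],[0,0,0.1333],100]
    - [[0.033,-0.05,0],[0,0,0.1333],100]
    - [[0.033,-0.05,0],[0,0,0],100]
    - [[0.033,-0.05,0],[0,0,0],100]
    - [[0.031,-0.05,0],[0,0,0],80]
    - [[0,-0.05,0],[0,0,0],80]
    - [[0,-0.05,0],[0,0,0],80]
    - [[0,-0.05,0],[0,0,0],80]
    - [[0,-0.05,0],[0,0,0],80]
    - [[0,-0.05,0],[0,0,0],80]
    - [[0,-0.05,0],[0,0,0],80]
    - [[0,-0.05,0],[0,0,0],80]
    - [[0,-0.05,0],[0,0,0],80]
    - [[0,-0.05,0],[0,0,0],80]
    - [[0,-0.05,0],[0,0,0],80]
    - [[0,-0.05,0],[0,0,0],80]
    - [[0,-0.056,0],[0,0,0],80]
    - [[0,0,0],[0,0,0],80]
  squeeze: 60

```text
time: 2.48
tool_pos: [0.4483, -0.3102, 0.2478]
ee_rot: [180.0, -0.0, 179.8]
wrist_force: [0.7, 0.7, -0.2]
gripper_width: 0.8
finger_force: 0.0
```

Emit:
servo_tool:
  series:
    - [[0.0,0.002,-0.03],[0,0,0],80]
    - [[0,0,-0.03],[0,0,0],80]
    - [[0,0,-0.025],[0,0,0],80]
    - [[0,0,-0.013],[0,0,0],80]
    - [[0,0,0],[0,0,0],80]
    - [[0,0,0],[0,0,0],10]
    - [[0,0,0],[0,0,0],10]
    - [[0,0,0],[0,0,0],10]
    - [[0,0,0],[0,0,0],10]
    - [[0,0,0],[0,0,0],10]

```text
time: 3.72
tool_pos: [0.4497, -0.306, 0.1517]
ee_rot: [-179.9, 0.1, 180.0]
wrist_force: [0.0, 0.6, 5.5]
gripper_width: 0.321
finger_force: 59.1
```

Emit:
servo_tool:
  series:
    - [[0,0,0.02],[0,0,0],10]
    - [[0,0,0.03],[0,0,0],10]
    - [[0,0.02,0],[0,0,0],10]
    - [[0.008,0.034,0],[0,0,0],10]
    - [[0,0.04,0],[0,0,0],10]
    - [[0,0.04,0],[0,0,0],10]
    - [[0,0.04,0],[0,0,0],10]
    - [[0,0.04,0],[0,0,0],10]
    - [[0,0.04,0],[0,0,0],10]
    - [[0,0.04,0],[0,0,0],10]
    - [[0,0.03,0],[0,0,0],10]
    - [[0,0.01,0],[0,0,0],10]
    - [[0,0,0],[0,0,0],10]
    - [[0,0,0],[0,0,0],10]

```text
time: 5.48
tool_pos: [0.4567, 0.0282, 0.1998]
ee_rot: [-180.0, -0.0, 180.0]
wrist_force: [-0.9, -0.4, -3.9]
gripper_width: 0.318
finger_force: 59.9
```

Run:
```python
from h import *
print(bot.sense()["tool_pos"],bot.tips_ahead)
c=bot.read_camera("side");save(c,"s1")
```

```text
[0.45671692 0.02819239 0.19978745] 0.017
```

View pics/s1.png

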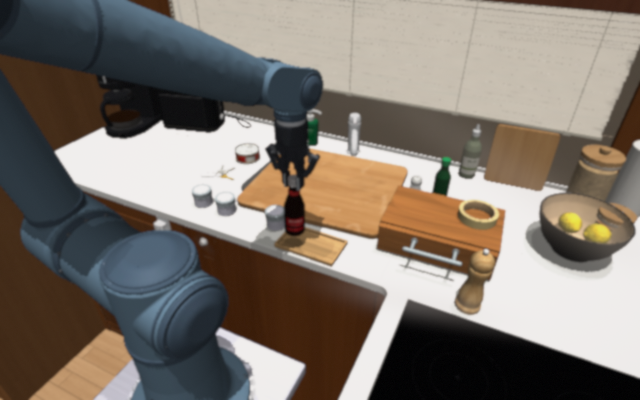

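The bottle hangs upright at (295,210) over the tray; the mill stands at (474,280) and the three tins have not moved. Next I lower the bottle.

Emit:
servo_tool:
  series:
    - [[0.001,0,-0.02],[0,0,0],10]
    - [[0,0,-0.014],[0,0,0],10]
    - [[0,0,-0.004],[0,0,0],10]
    - [[0,0,-0.003],[0,0,0],10]
    - [[0,0,-0.002],[0,0,0],10]
    - [[0,0,0],[0,0,0],10]

```text
time: 6.28
tool_pos: [0.4582, 0.0288, 0.1575]
ee_rot: [-180.0, 0.0, -180.0]
wrist_force: [0.7, 0.7, -3.1]
gripper_width: 0.323
finger_force: 59.9
```

Still hanging (−3 N), so a little lower before I release.

Emit:
servo_tool:
  series:
    - [[0,0,-0.001],[0,0,0],10]
    - [[0,0,-0.001],[0,0,0],10]
    - [[0,0,0],[0,0,0],25]

```text
time: 6.65
tool_pos: [0.4591, 0.0286, 0.1566]
ee_rot: [-180.0, 0.1, -180.0]
wrist_force: [-0.4, 0.7, 5.2]
gripper_width: 0.322
finger_force: 60.8
```

Emit:
servo_tool:
  series:
    - [[0,0,0],[0,0,0],40]
    - [[0,0,0],[0,0,0],70]
    - [[0,0,0],[0,0,0],80]
    - [[0,0,0.02],[0,0,0],80]
    - [[0,0,0.04],[0,0,0],80]
    - [[0,0,0.04],[0,0,0],80]
    - [[-0.01,-0.045,0],[0,0,0],100]
    - [[-0.009,-0.05,0],[0,0,0],100]
    - [[0,-0.05,0],[0,0,0],100]
    - [[0,-0.05,0],[0,0,0],100]
    - [[0,-0.05,0],[0,0,0],100]
    - [[0,-0.05,0],[0,0,0],100]
    - [[0,-0.05,0],[0,0,0],100]
    - [[0,-0.05,0],[0,0,0],100]
    - [[0,-0.05,0],[0,0,0],100]
    - [[0,-0.01,0],[0,0,0],100]
    - [[0,0,0],[0,0,0],100]

```text
time: 8.78
tool_pos: [0.4388, -0.4261, 0.2547]
ee_rot: [179.9, -0.0, 180.0]
wrist_force: [0.6, 0.5, 0.5]
gripper_width: 1.0
finger_force: 0.0
```

Emit:
servo_tool:
  series:
    - [[0.001,-0.001,-0.03],[0,0,0],100]
    - [[0,0,-0.03],[0,0,0],100]
    - [[0,0,-0.03],[0,0,0],100]
    - [[0,0,-0.024],[0,0,0],100]
    - [[0,0,0],[0,0,0],100]
    - [[0,0,0],[0,0,0],35]
    - [[0,0,0],[0,0,0],35]
    - [[0,0,0],[0,0,0],35]
    - [[0,0,0],[0,0,0],35]
    - [[0,0,0],[0,0,0],35]

```text
time: 10.02
tool_pos: [0.4409, -0.4283, 0.1436]
ee_rot: [-179.8, 0.1, -180.0]
wrist_force: [0.8, 0.2, 6.4]
gripper_width: 0.529
finger_force: 62.0
```

Run:
```python
from h import *
c=bot.read_camera("side");save(c,"s2")
```

```text
(no output)
```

View pics/s2.png

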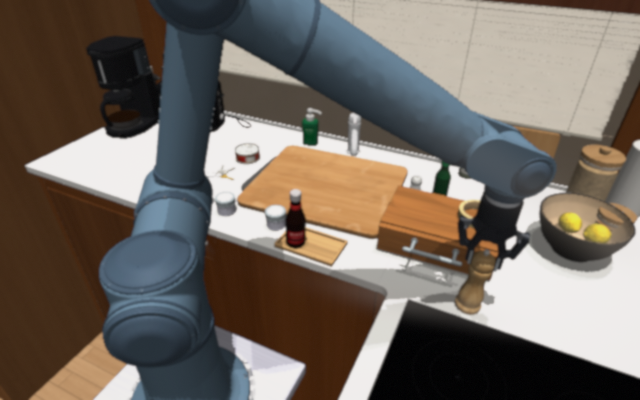

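The bottle stands upright on the tray at (296,225), and the mill's head is gripped at (482,262). Next I carry the mill over.

Emit:
servo_tool:
  series:
    - [[0,0,0.02],[0,0,0],35]
    - [[0,0,0.03],[0,0,0],35]
    - [[0.007,0.026,0],[0,0,0],35]
    - [[0.01,0.04,0],[0,0,0],35]
    - [[0,0.04,0],[0,0,0],35]
    - [[0,0.04,0],[0,0,0],35]
    - [[0,0.04,0],[0,0,0],35]
    - [[0,0.04,0],[0,0,0],35]
    - [[0,0.04,0],[0,0,0],35]
    - [[0,0.04,0],[0,0,0],35]
    - [[0,0.04,0],[0,0,0],35]
    - [[0,0.02,0],[0,0,0],35]
    - [[0,0.008,0],[0,0,0],35]
    - [[0,0,0],[0,0,0],35]
    - [[0,0,-0.02],[0,0,0],35]
    - [[0,0,-0.014],[0,0,0],35]
    - [[0,0,-0.005],[0,0,0],35]
    - [[0,0,-0.003],[0,0,0],35]
    - [[0,0,-0.001],[0,0,0],35]
    - [[0,0,0],[0,0,0],35]

```text
time: 12.58
tool_pos: [0.4573, -0.0534, 0.1487]
ee_rot: [-180.0, 0.0, -180.0]
wrist_force: [-0.7, 0.1, -1.0]
gripper_width: 0.529
finger_force: 62.0
```

Emit:
servo_tool:
  series:
    - [[0,0,-0.001],[0,0,0],35]
    - [[0,0,0],[0,0,0],45]
    - [[0,0,0],[0,0,0],60]
    - [[0,0,0],[0,0,0],80]
    - [[0,0,0],[0,0,0],80]
    - [[0,0,0.02],[0,0,0],80]
    - [[0,0,0.04],[0,0,0],80]
    - [[0,0,0.04],[0,0,0],80]
    - [[0,-0.05,0.0],[0,0,-0.17],50]
    - [[0,-0.05,0.0],[0,0,-0.17],50]
    - [[0,-0.05,0.0],[0,0,-0.17],50]
    - [[0,-0.05,0.0],[0,0,-0.17],50]
    - [[0.01,-0.05,0.0],[0,0,-0.17],50]
    - [[0.02,-0.016,0.0],[0,0,-0.17],50]
    - [[0,0,0.0],[0,0,-0.17],50]
    - [[0,0,0.0],[0,0,-0.17],50]
    - [[0,0,0.0],[0,0,-0.17],50]
    - [[0,0,0],[0,0,0],50]

```text
time: 14.82
tool_pos: [0.4869, -0.3192, 0.247]
ee_rot: [-180.0, -0.0, 92.5]
wrist_force: [0.4, 0.3, 0.8]
gripper_width: 0.497
finger_force: 0.0
```

Run:
```python
from h import *
c=bot.read_camera("side");W=pts(c);save(c,"s3")
# handle bar in side view: bright, z 60-76, in front of panel
m=(W[...,2]>.062)&(W[...,2]<.078)&(W[...,0]<.515)&(W[...,0]>.44)&(W[...,1]<-.22)&(W[...,1]>-.42)
Q=W[m];print(m.sum(),np.median(Q,0),Q.min(0),Q.max(0));print(np.polyfit(Q[:,1],Q[:,0],1))
c=bot.read_camera("wrist");save(c,"w3");print(bot.sense()["tool_pos"],bot.sense()["ee_rot"])
```

```text
288 [ 0.48931885 -0.32138058  0.07257875] [ 0.48260606 -0.38778472  0.06522748] [ 0.51453848 -0.25030564  0.07725056]
[-0.02960555  0.48146411]
[ 0.48694005 -0.31919366  0.24711148] [-1.79986155e+02 -1.17126173e-02  9.24928063e+01]
```

View pics/s3.png

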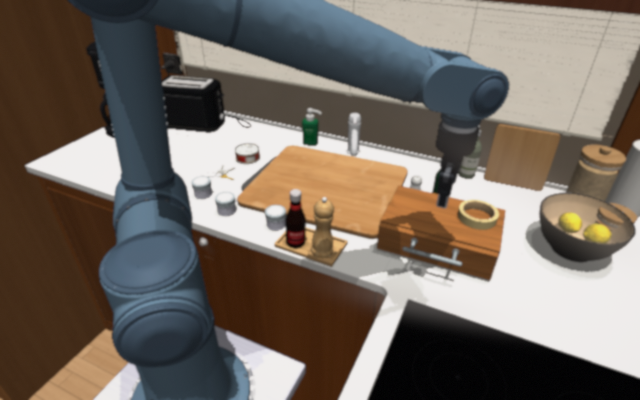

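Both stand upright on the tray at (296,222) and (323,232), and the way is clear. Next the handle.

Emit:
servo_tool:
  series:
    - [[0.0035,0,-0.04],[0,0,0],40]
    - [[0,0,-0.04],[0,0,0],40]
    - [[0,0,-0.03],[0,0,0],40]
    - [[0,0,-0.02],[0,0,0],40]
    - [[0,0,-0.02],[0,0,0],40]
    - [[0,0,-0.015],[0,0,0],40]
    - [[0,0,-0.01],[0,0,0],40]
    - [[0,0,-0.006],[0,0,0],40]
    - [[0,0,0],[0,0,0],40]

```text
time: 16.05
tool_pos: [0.4906, -0.3193, 0.0662]
ee_rot: [180.0, -0.0, 92.3]
wrist_force: [-0.5, -0.1, -0.4]
gripper_width: 0.4
finger_force: 0.0
```

Emit:
servo_tool:
  series:
    - [[0,0,0],[0,0,0],0]
    - [[0,0,0],[0,0,0],0]
    - [[0,0,0],[0,0,0],0]
    - [[0,0,0],[0,0,0],0]
  squeeze: 50

```text
time: 16.55
tool_pos: [0.491, -0.3196, 0.0671]
ee_rot: [179.9, 0.1, 92.3]
wrist_force: [0.8, 0.4, 4.1]
gripper_width: 0.093
finger_force: 49.0
```

Emit:
servo_tool:
  series:
    - [[-0.005,-0.0002,0],[0,0,0],0]
    - [[-0.01,-0.0004,0],[0,0,0],0]
    - [[-0.01,-0.0004,0],[0,0,0],0]
    - [[-0.01,-0.0004,0],[0,0,0],0]
    - [[-0.01,-0.0004,0],[0,0,0],0]
    - [[-0.01,-0.0004,0],[0,0,0],0]
    - [[-0.01,-0.0004,0],[0,0,0],0]
    - [[-0.01,-0.0004,0],[0,0,0],0]
    - [[-0.01,-0.0004,0],[0,0,0],0]
    - [[-0.01,-0.0004,0],[0,0,0],0]
    - [[-0.01,-0.0004,0],[0,0,0],0]
    - [[-0.01,-0.0004,0],[0,0,0],0]
    - [[-0.01,-0.0004,0],[0,0,0],0]
    - [[-0.01,-0.0004,0],[0,0,0],0]
    - [[-0.01,-0.0004,0],[0,0,0],0]
    - [[-0.005,-0.0002,0],[0,0,0],0]
    - [[-0.003,0,0],[0,0,0],0]
    - [[0,0,0],[0,0,0],0]

```text
time: 18.8
tool_pos: [0.337, -0.3252, 0.067]
ee_rot: [-180.0, -0.0, 92.3]
wrist_force: [0.0, 3.4, 9.8]
gripper_width: 0.096
finger_force: 50.0
```

Emit:
servo_tool:
  series:
    - [[-0.0015,0,0],[0,0,0],0]
    - [[-0.0015,0,0],[0,0,0],0]
    - [[0,0,0],[0,0,0],0]

```text
time: 19.18
tool_pos: [0.3367, -0.3253, 0.0671]
ee_rot: [179.6, 0.1, 92.2]
wrist_force: [15.3, 4.6, 2.2]
gripper_width: 0.101
finger_force: 49.4
```

Emit:
servo_tool:
  series:
    - [[0.001,0,0],[0,0,0],40]
    - [[0.001,0,0],[0,0,0],40]
    - [[0,0,0],[0,0,0],40]
    - [[0,0,0.03],[0,0,0],40]
    - [[0,0,0.05],[0,0,0],40]
    - [[0,0,0.05],[0,0,0],40]
    - [[0,0,0.05],[0,0,0],40]
    - [[0.018,0.049,0],[0,0,0.1745],100]
    - [[0.019,0.049,0],[0,0,0.1745],100]
    - [[0.019,0.049,0],[0,0,0.1745],100]
    - [[0.019,0.049,0],[0,0,0.1745],100]
    - [[0.019,0.049,0],[0,0,0.1745],100]
    - [[0.019,0.049,0],[0,0,0.1745],100]
    - [[0.019,0.049,0],[0,0,0.1745],100]
    - [[0.019,0.049,0],[0,0,0.1745],100]
    - [[0.018,0.05,0],[0,0,0.1745],100]
    - [[0,0,0],[0,0,0],100]

```text
time: 21.3
tool_pos: [0.5055, 0.1191, 0.2457]
ee_rot: [-180.0, -0.1, -177.4]
wrist_force: [1.0, -0.2, -0.1]
gripper_width: 0.993
finger_force: 0.0
```

```bash
cat > look.py <<'E'
from h import *
import sys
from scipy import ndimage as nd
n=sys.argv[1]
o=np.array([.6565,-.3126]);a=np.deg2rad(2.3);ux=np.array([np.cos(a),np.sin(a)]);uy=np.array([-ux[1],ux[0]])
for cam in("top","side"):
    c=bot.read_camera(cam);save(c,cam+n);W=pts(c);h=W[...,2]
    D=W[...,:2]-o;U=np.stack([D@ux,D@uy],-1)
    for nm,m in(("loose",(h>.042)&(h<.056)&(W[...,0]>.3)&(W[...,0]<.9)&(W[...,1]>.07)&(W[...,1]<.7)),("drawer",(h>.064)&(h<.076)&(U[...,0]>-.263)&(U[...,0]<-.112)&(abs(U[...,1])<.126))):
        l,k=nd.label(m)
        for i in range(1,k+1):
            p=l==i
            if p.sum()<40: continue
            Q=np.ascontiguousarray(W[p][:,:2].astype(np.float32));(x,y),r=cv2.minEnclosingCircle(Q)
            d=np.array([x,y])-o
            print(cam,nm,p.sum(),"xy",round(x,4),round(y,4),"r",round(r,4),"z",np.median(h[p]).round(3),"floor-rel",(np.array([d@ux,d@uy])+[.1945,0]).round(3))
print(bot.sense()["time"],bot.sense()["tool_pos"])
E
python3 look.py 4
python3 - <<'E'
import cv2
t=cv2.imread("pics/top4.png");cv2.imwrite("pics/t4c.png",cv2.resize(t[120:280,140:540],None,fx=2,fy=2))
E
```

```text
top loose 341 xy 0.5385 0.3976 r 0.0296 z 0.052 floor-rel [0.105 0.714]
top loose 85 xy 0.4908 0.1082 r 0.0214 z 0.052 floor-rel [0.046 0.427]
top drawer 354 xy 0.4994 -0.4057 r 0.0298 z 0.071 floor-rel [ 0.034 -0.087]
top drawer 365 xy 0.4278 -0.4007 r 0.0292 z 0.071 floor-rel [-0.038 -0.079]
side loose 71 xy 0.8803 0.6627 r 0.0411 z 0.048 floor-rel [0.457 0.966]
side loose 197 xy 0.5377 0.3946 r 0.0309 z 0.051 floor-rel [0.104 0.711]
side loose 229 xy 0.5022 0.2816 r 0.0347 z 0.051 floor-rel [0.064 0.6  ]
side loose 247 xy 0.5046 0.1159 r 0.0304 z 0.051 floor-rel [0.06  0.434]
side drawer 402 xy 0.4989 -0.406 r 0.0311 z 0.072 floor-rel [ 0.033 -0.087]
side drawer 351 xy 0.4287 -0.4016 r 0.0297 z 0.072 floor-rel [-0.037 -0.08 ]
21.4 [0.50509039 0.11670613 0.2457166 ]
```

View pics/t4c.png

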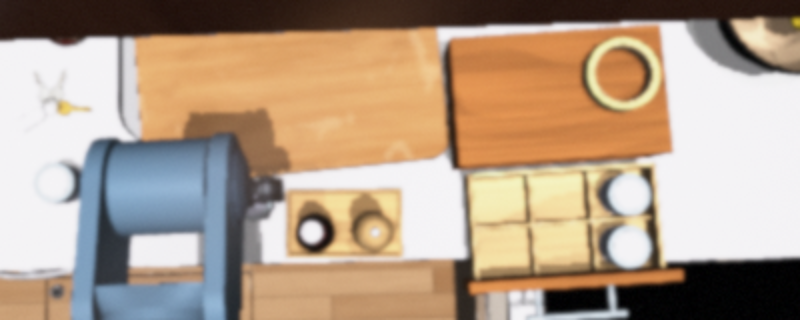

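Top view crop: both stock tins are in the right-hand column, at (630,190) and (628,245), and the other four compartments are empty. The far tin was nudged to about (0.538, 0.396). Next I take the nearest tin.

Emit:
servo_tool:
  series:
    - [[0.0005,0,-0.05],[0,0,0],100]
    - [[0,0,-0.05],[0,0,0],100]
    - [[0,0,-0.04],[0,0,0],100]
    - [[0,0,-0.03],[0,0,0],100]
    - [[0,0,-0.016],[0,0,0],100]
    - [[0,0,-0.008],[0,0,0],100]
    - [[0,0,0],[0,0,0],100]
    - [[0,0,0],[0,0,0],50]
    - [[0,0,0],[0,0,0],50]
    - [[0,0,0],[0,0,0],50]
    - [[0,0,0],[0,0,0],50]
  squeeze: 40

```text
time: 22.78
tool_pos: [0.5069, 0.1168, 0.0539]
ee_rot: [-180.0, 0.1, -177.7]
wrist_force: [-1.6, -0.8, 6.3]
gripper_width: 0.653
finger_force: 41.8
```

Run:
```python
from h import *
c=bot.read_camera("side");cv2.imwrite("pics/s5.png",cv2.resize(c["img"][130:260,200:360,::-1],None,fx=4,fy=4))
print(bot.sense()["tool_pos"],bot.sense()["gripper_width"])
```

```text
[0.50689026 0.11684164 0.05385632] 0.6572593549174574
```

View pics/s5.png

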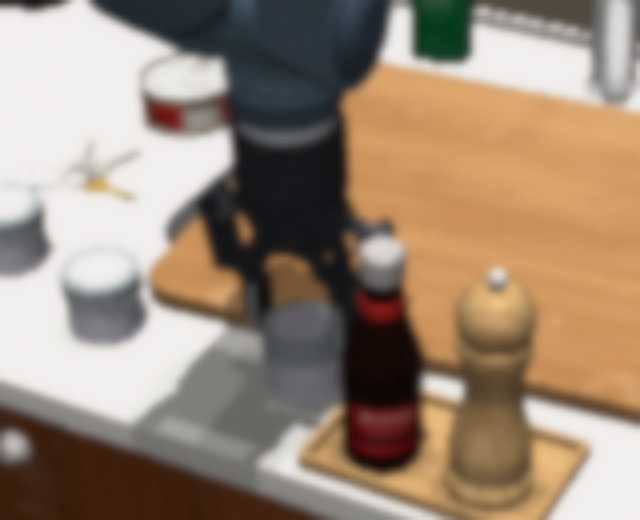

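The finger grips the top ~10 mm of the lid at (258,300). Next I lift it and carry it to the back-left compartment.

Emit:
servo_tool:
  series:
    - [[0,0,0.03],[0,0,0],50]
    - [[0,0,0.05],[0,0,0],50]
    - [[0,0,0.05],[0,0,0],50]
    - [[0,0,0.05],[0,0,0],50]
    - [[0,0,0.02],[0,0,0],50]
    - [[0,-0.03,0],[0,0,0],50]
    - [[0,-0.05,0],[0,0,0],50]
    - [[0,-0.05,0],[0,0,0],50]
    - [[-0.006,-0.05,0],[0,0,0],50]
    - [[-0.005,-0.05,0],[0,0,0],50]
    - [[0,-0.05,0],[0,0,0],50]
    - [[0,-0.05,0],[0,0,0],50]
    - [[0,-0.023,0],[0,0,0],50]
    - [[0,-0.005,0],[0,0,0],50]
    - [[0,0,-0.04],[0,0,0],50]
    - [[0,0,-0.04],[0,0,0],50]
    - [[0,0,-0.03],[0,0,0],50]
    - [[0,0,-0.02],[0,0,0],50]
    - [[0,0,0],[0,0,0],50]

```text
time: 25.2
tool_pos: [0.4942, -0.2389, 0.1206]
ee_rot: [179.8, -0.2, -177.6]
wrist_force: [1.1, 0.7, -0.6]
gripper_width: 0.657
finger_force: 43.3
```

Emit:
servo_tool:
  series:
    - [[0.001,-0.002,-0.015],[0,0,0],50]
    - [[0,0,-0.015],[0,0,0],50]
    - [[0,0,-0.007],[0,0,0],50]
    - [[0,0,-0.005],[0,0,0],50]
    - [[0,0,-0.0025],[0,0,0],50]
    - [[0,0,-0.0015],[0,0,0],50]
    - [[0,0,0],[0,0,0],50]

```text
time: 26.08
tool_pos: [0.4961, -0.2434, 0.0764]
ee_rot: [-180.0, 0.0, -177.7]
wrist_force: [-1.6, -0.5, -1.2]
gripper_width: 0.655
finger_force: 43.3
```

Emit:
servo_tool:
  series:
    - [[0,0,-0.001],[0,0,0],50]
    - [[0,0,-0.001],[0,0,0],50]
    - [[0,0,-0.001],[0,0,0],50]
    - [[0,0,0],[0,0,0],50]

```text
time: 26.58
tool_pos: [0.4961, -0.2433, 0.0738]
ee_rot: [180.0, -0.0, -177.7]
wrist_force: [-2.1, 1.5, 4.5]
gripper_width: 0.656
finger_force: 43.9
```

Emit:
servo_tool:
  series:
    - [[0,0,0],[0,0,0],72]
    - [[0,0,0],[0,0,0],72]
    - [[0,0,0.01],[0,0,0],72]
    - [[0,0,0.04],[0,0,0],72]
    - [[0,0,0.05],[0,0,0],72]
    - [[0,0,0.05],[0,0,0],100]
    - [[0,0.025,0.03],[0,0,0],100]
    - [[0,0.05,0],[0,0,0],100]
    - [[0,0.05,0],[0,0,0],100]
    - [[0,0.05,0],[0,0,0],100]
    - [[0,0.05,0],[0,0,0],100]
    - [[0.0035,0.05,0],[0,0,0],100]
    - [[0,0.05,0],[0,0,0],100]
    - [[0,0.05,0],[0,0,0],100]
    - [[0,0.05,0],[0,0,0],100]
    - [[0,0.05,0],[0,0,0],100]
    - [[0,0.05,0],[0,0,0],100]
    - [[0,0,0],[0,0,0],100]

```text
time: 28.82
tool_pos: [0.499, 0.2844, 0.2539]
ee_rot: [180.0, 0.0, -177.4]
wrist_force: [0.4, 0.1, -0.2]
gripper_width: 0.997
finger_force: 0.0
```

```bash
python3 look.py 6
```

```text
top loose 100 xy 0.5497 0.3896 r 0.0255 z 0.051 floor-rel [0.116 0.706]
top loose 271 xy 0.4997 0.281 r 0.0292 z 0.052 floor-rel [0.062 0.599]
top drawer 360 xy 0.4991 -0.4048 r 0.029 z 0.071 floor-rel [ 0.034 -0.086]
top drawer 345 xy 0.4957 -0.2432 r 0.029 z 0.071 floor-rel [0.037 0.076]
top drawer 359 xy 0.4283 -0.4007 r 0.0295 z 0.072 floor-rel [-0.037 -0.079]
side loose 199 xy 0.5396 0.3952 r 0.0313 z 0.051 floor-rel [0.106 0.712]
side loose 230 xy 0.5007 0.2815 r 0.0313 z 0.051 floor-rel [0.063 0.6  ]
side drawer 338 xy 0.4983 -0.2411 r 0.034 z 0.072 floor-rel [0.039 0.078]
side drawer 399 xy 0.5019 -0.4023 r 0.0352 z 0.072 floor-rel [ 0.036 -0.083]
side drawer 346 xy 0.4302 -0.4026 r 0.0297 z 0.072 floor-rel [-0.035 -0.081]
28.925 [0.49937305 0.28189758 0.25359674]
```

The first tin is upright in the back-left compartment (lid at z 0.071). Next I take the second.

Emit:
servo_tool:
  series:
    - [[0.0005,-0.001,-0.05],[0,0,0],100]
    - [[0,0,-0.05],[0,0,0],100]
    - [[0,0,-0.04],[0,0,0],100]
    - [[0,0,-0.03],[0,0,0],100]
    - [[0,0,-0.02],[0,0,0],100]
    - [[0,0,-0.011],[0,0,0],100]
    - [[0,0,0],[0,0,0],100]
    - [[0,0,0],[0,0,0],50]
    - [[0,0,0],[0,0,0],50]
    - [[0,0,0],[0,0,0],50]
    - [[0,0,0],[0,0,0],50]

```text
time: 30.3
tool_pos: [0.5012, 0.2812, 0.054]
ee_rot: [180.0, 0.2, -177.7]
wrist_force: [-1.2, -0.5, 6.0]
gripper_width: 0.658
finger_force: 42.9
```

Emit:
servo_tool:
  series:
    - [[0,0,0.03],[0,0,0],50]
    - [[0,0,0.05],[0,0,0],50]
    - [[0,0,0.05],[0,0,0],50]
    - [[0,0,0.05],[0,0,0],50]
    - [[0,-0.02,0.02],[0,0,0],50]
    - [[0,-0.05,0],[0,0,0],50]
    - [[0,-0.05,0],[0,0,0],50]
    - [[0,-0.05,0],[0,0,0],50]
    - [[0,-0.05,0],[0,0,0],50]
    - [[0,-0.05,0],[0,0,0],50]
    - [[-0.02,-0.05,0],[0,0,0],50]
    - [[-0.02,-0.05,0],[0,0,0],50]
    - [[-0.02,-0.05,0],[0,0,0],50]
    - [[-0.019,-0.05,0],[0,0,0],50]
    - [[0,-0.04,0],[0,0,0],50]
    - [[0,-0.016,0],[0,0,0],50]
    - [[0,0,0],[0,0,0],50]

```text
time: 32.42
tool_pos: [0.4209, -0.2453, 0.2521]
ee_rot: [180.0, -0.0, -177.7]
wrist_force: [-1.0, 0.3, -1.3]
gripper_width: 0.655
finger_force: 43.2
```

Emit:
servo_tool:
  series:
    - [[0,0,-0.04],[0,0,0],50]
    - [[0,0,-0.04],[0,0,0],50]
    - [[0,0,-0.04],[0,0,0],50]
    - [[0,0,-0.02],[0,0,0],50]
    - [[0,0,0],[0,0,0],50]

```text
time: 33.05
tool_pos: [0.4203, -0.2428, 0.1106]
ee_rot: [179.8, -0.2, -177.6]
wrist_force: [-0.4, 0.0, -0.2]
gripper_width: 0.658
finger_force: 43.2
```

Emit:
servo_tool:
  series:
    - [[0.0015,0,-0.01],[0,0,0],50]
    - [[0,0,-0.012],[0,0,0],50]
    - [[0,0,-0.007],[0,0,0],50]
    - [[0,0,-0.004],[0,0,0],50]
    - [[0,0,-0.0015],[0,0,0],50]
    - [[0,0,-0.0015],[0,0,0],50]
    - [[0,0,-0.0015],[0,0,0],50]
    - [[0,0,0],[0,0,0],50]

```text
time: 34.05
tool_pos: [0.4225, -0.2453, 0.0748]
ee_rot: [180.0, -0.0, -177.7]
wrist_force: [-0.6, 0.1, -2.0]
gripper_width: 0.65
finger_force: 43.2
```

Then 1.5 mm to touch, release, and on to the third tin.

Emit:
servo_tool:
  series:
    - [[0,0,-0.001],[0,0,0],50]
    - [[0,0,-0.0007],[0,0,0],50]
    - [[0,0,0],[0,0,0],50]
    - [[0,0,0],[0,0,0],72]
    - [[0,0,0],[0,0,0],72]
    - [[0,0,0.01],[0,0,0],72]
    - [[0,0,0.04],[0,0,0],72]
    - [[0,0,0.05],[0,0,0],72]
    - [[0,0,0.05],[0,0,0],100]
    - [[0,0.025,0.03],[0,0,0],100]
    - [[0,0.05,0],[0,0,0],100]
    - [[0.03,0.05,0],[0,0,0],100]
    - [[0.03,0.05,0],[0,0,0],100]
    - [[0.03,0.05,0],[0,0,0],100]
    - [[0.026,0.05,0],[0,0,0],100]
    - [[0,0.05,0],[0,0,0],100]
    - [[0,0.05,0],[0,0,0],100]
    - [[0,0.05,0],[0,0,0],100]
    - [[0,0.05,0],[0,0,0],100]
    - [[0,0,0],[0,0,0],100]

```text
time: 36.55
tool_pos: [0.538, 0.2325, 0.2536]
ee_rot: [180.0, 0.0, -177.4]
wrist_force: [0.7, -0.1, -0.1]
gripper_width: 0.998
finger_force: 0.0
```

```bash
python3 look.py 7
```

```text
top drawer 353 xy 0.4997 -0.4053 r 0.0296 z 0.072 floor-rel [ 0.034 -0.086]
top drawer 341 xy 0.496 -0.2431 r 0.0288 z 0.072 floor-rel [0.037 0.076]
top drawer 352 xy 0.4281 -0.4009 r 0.0293 z 0.071 floor-rel [-0.037 -0.079]
top drawer 356 xy 0.4216 -0.2452 r 0.0293 z 0.072 floor-rel [-0.038  0.077]
side loose 67 xy 0.8841 0.6627 r 0.0393 z 0.049 floor-rel [0.461 0.965]
side loose 197 xy 0.5379 0.3964 r 0.0318 z 0.051 floor-rel [0.104 0.713]
side drawer 342 xy 0.4956 -0.2451 r 0.0302 z 0.072 floor-rel [0.036 0.074]
side drawer 293 xy 0.4233 -0.2473 r 0.0295 z 0.072 floor-rel [-0.036  0.075]
side drawer 399 xy 0.4992 -0.4068 r 0.0298 z 0.072 floor-rel [ 0.034 -0.088]
side drawer 347 xy 0.4288 -0.4024 r 0.0296 z 0.072 floor-rel [-0.037 -0.081]
36.65 [0.53838298 0.22990503 0.25342359]
```

Emit:
servo_tool:
  series:
    - [[0,0.05,0],[0,0,0],100]
    - [[0,0.05,0],[0,0,0],100]
    - [[0,0.05,0],[0,0,0],100]
    - [[0,0.017,-0.03],[0,0,0],100]
    - [[0,0,-0.05],[0,0,0],100]
    - [[0,0,-0.05],[0,0,0],100]
    - [[0,0,-0.03],[0,0,0],100]
    - [[0,0,-0.025],[0,0,0],100]
    - [[0,0,-0.0155],[0,0,0],100]
    - [[0,0,0],[0,0,0],100]
    - [[0,0,0],[0,0,0],50]
    - [[0,0,0],[0,0,0],50]
    - [[0,0,0],[0,0,0],50]
    - [[0,0,0],[0,0,0],50]

```text
time: 38.4
tool_pos: [0.5399, 0.3974, 0.0548]
ee_rot: [179.9, 0.2, -177.7]
wrist_force: [0.3, -0.6, 5.5]
gripper_width: 0.66
finger_force: 43.1
```

Emit:
servo_tool:
  series:
    - [[0,0,0.03],[0,0,0],50]
    - [[0,0,0.05],[0,0,0],50]
    - [[0,0,0.05],[0,0,0],50]
    - [[0,0,0.05],[0,0,0],50]
    - [[0,-0.02,0.02],[0,0,0],50]
    - [[0,-0.05,0],[0,0,0],50]
    - [[0,-0.05,0],[0,0,0],50]
    - [[0,-0.05,0],[0,0,0],50]
    - [[0,-0.05,0],[0,0,0],50]
    - [[0,-0.05,0],[0,0,0],50]
    - [[-0.01,-0.05,0],[0,0,0],50]
    - [[-0.01,-0.05,0],[0,0,0],50]
    - [[-0.01,-0.05,0],[0,0,0],50]
    - [[-0.01,-0.05,0],[0,0,0],50]
    - [[0,-0.05,0],[0,0,0],50]
    - [[0,-0.05,0],[0,0,0],50]
    - [[0,-0.05,0],[0,0,0],50]
    - [[0,-0.05,0],[0,0,0],50]
    - [[0,-0.035,0],[0,0,0],50]
    - [[0,-0.015,0],[0,0,0],50]

```text
time: 40.9
tool_pos: [0.4981, -0.3245, 0.2523]
ee_rot: [180.0, -0.0, -177.8]
wrist_force: [0.1, -0.4, -0.6]
gripper_width: 0.657
finger_force: 42.9
```

Emit:
servo_tool:
  series:
    - [[0,0,-0.03],[0,0,0],50]
    - [[0,0,-0.04],[0,0,0],50]
    - [[0,0,-0.03],[0,0,0],50]
    - [[0,0,-0.03],[0,0,0],50]
    - [[0,0,0],[0,0,0],50]
    - [[0,0,0],[0,0,0],50]

```text
time: 41.65
tool_pos: [0.4992, -0.3232, 0.124]
ee_rot: [-179.9, 0.1, -177.6]
wrist_force: [-0.0, 0.5, -0.4]
gripper_width: 0.654
finger_force: 42.9
```

Emit:
servo_tool:
  series:
    - [[0,0,-0.015],[0,0,0],50]
    - [[0,0,-0.015],[0,0,0],50]
    - [[0,0,-0.009],[0,0,0],50]
    - [[0,0,-0.005],[0,0,0],50]
    - [[0,0,-0.0025],[0,0,0],50]
    - [[0,0,-0.002],[0,0,0],50]
    - [[0,0,0],[0,0,0],50]

```text
time: 42.52
tool_pos: [0.4988, -0.3235, 0.0748]
ee_rot: [-180.0, 0.0, -177.7]
wrist_force: [-1.1, 1.2, 2.6]
gripper_width: 0.654
finger_force: 43.1
```

Emit:
servo_tool:
  series:
    - [[0,0,0],[0,0,0],72]
    - [[0,0,0],[0,0,0],72]
    - [[0,0,0.01],[0,0,0],72]
    - [[0,0,0.04],[0,0,0],72]
    - [[0,0,0.05],[0,0,0],72]
    - [[0,0,0.05],[0,0,0],40]
    - [[0,0,0.02],[0,0,0],40]
    - [[-0.018,0,0],[0,0,-0.1745],40]
    - [[-0.018,0,0],[0,0,-0.1745],40]
    - [[-0.018,0,0],[0,0,-0.1745],40]
    - [[-0.018,0,0],[0,0,-0.1745],40]
    - [[-0.018,0,0],[0,0,-0.1745],40]
    - [[-0.018,0,0],[0,0,-0.1745],40]
    - [[-0.018,0,0],[0,0,-0.1745],40]
    - [[-0.018,-0.001,0],[0,0,-0.1745],40]
    - [[-0.018,-0.001,0],[0,0,-0.1745],40]
    - [[0,0,0],[0,0,0],40]
    - [[0,0,0],[0,0,0],40]

```text
time: 44.78
tool_pos: [0.3367, -0.3251, 0.2437]
ee_rot: [-180.0, -0.0, 92.5]
wrist_force: [-0.1, 0.3, 0.8]
gripper_width: 0.397
finger_force: 0.0
```

```bash
python3 look.py 8;python3 - <<'E'
import cv2
t=cv2.imread("pics/top8.png");s=cv2.imread("pics/side8.png")
cv2.imwrite("pics/c8.png",cv2.vconcat([cv2.resize(t[120:280,140:540],(700,280)),cv2.resize(s[120:320,180:620],(700,318))]))
E
```

```text
top drawer 353 xy 0.4996 -0.4051 r 0.0291 z 0.072 floor-rel [ 0.034 -0.086]
top drawer 351 xy 0.4982 -0.3228 r 0.029 z 0.072 floor-rel [ 0.036 -0.004]
top drawer 339 xy 0.496 -0.2431 r 0.0291 z 0.071 floor-rel [0.037 0.076]
top drawer 360 xy 0.429 -0.4008 r 0.0293 z 0.072 floor-rel [-0.036 -0.079]
top drawer 357 xy 0.4223 -0.2445 r 0.0291 z 0.072 floor-rel [-0.037  0.077]
side loose 66 xy 0.8841 0.6622 r 0.0389 z 0.049 floor-rel [0.461 0.965]
side drawer 343 xy 0.4989 -0.2432 r 0.0354 z 0.071 floor-rel [0.04  0.076]
side drawer 307 xy 0.5014 -0.3263 r 0.034 z 0.072 floor-rel [ 0.039 -0.007]
side drawer 294 xy 0.4226 -0.2467 r 0.029 z 0.072 floor-rel [-0.037  0.075]
side drawer 401 xy 0.4992 -0.4066 r 0.0305 z 0.072 floor-rel [ 0.034 -0.088]
side drawer 347 xy 0.4292 -0.4023 r 0.0294 z 0.072 floor-rel [-0.036 -0.08 ]
44.875 [ 0.3369318  -0.32514401  0.24391579]
```

View pics/c8.png

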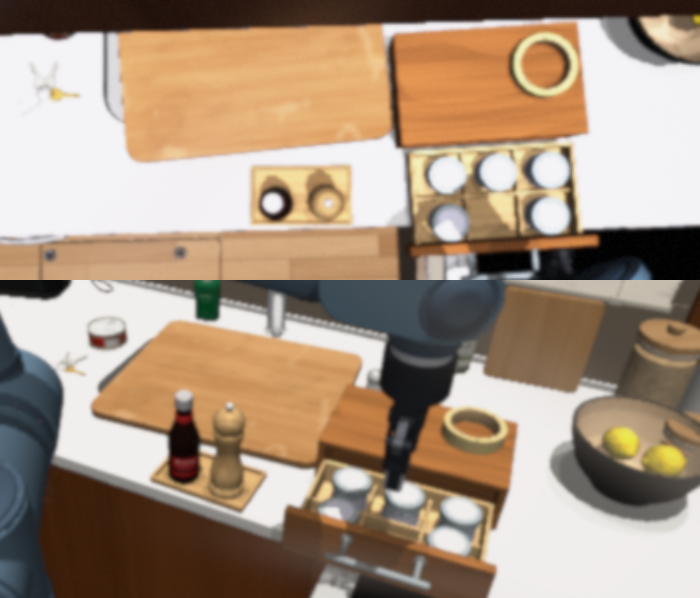

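All five tins are upright in separate compartments, with only the front-middle one empty, and no tin is left on the worktop. Bottle and mill are upright on the tray at (272,203) and (325,203) in the top crop. Next I shut the drawer.

Emit:
servo_tool:
  series:
    - [[0,0,-0.04],[0,0,0],40]
    - [[0,0,-0.04],[0,0,0],40]
    - [[0,0,-0.03],[0,0,0],40]
    - [[0,0,-0.03],[0,0,0],40]
    - [[0,0,-0.02],[0,0,0],40]
    - [[0,0,-0.012],[0,0,0],40]
    - [[0,0,-0.006],[0,0,0],40]
    - [[0,0,0],[0,0,0],40]
    - [[0,0,0],[0,0,0],0]
    - [[0,0,0],[0,0,0],0]
    - [[0,0,0],[0,0,0],0]
    - [[0,0,0],[0,0,0],0]

```text
time: 46.38
tool_pos: [0.3369, -0.3258, 0.0669]
ee_rot: [179.9, 0.1, 92.3]
wrist_force: [-0.8, 1.2, 6.2]
gripper_width: 0.102
finger_force: 39.3
```

Emit:
servo_tool:
  series:
    - [[0.004,0.0002,0],[0,0,0],0]
    - [[0.008,0.0003,0],[0,0,0],0]
    - [[0.008,0.0003,0],[0,0,0],0]
    - [[0.008,0.0003,0],[0,0,0],0]
    - [[0.008,0.0003,0],[0,0,0],0]
    - [[0.008,0.0003,0],[0,0,0],0]
    - [[0.008,0.0003,0],[0,0,0],0]
    - [[0.008,0.0003,0],[0,0,0],0]
    - [[0.008,0.0003,0],[0,0,0],0]
    - [[0.008,0.0003,0],[0,0,0],0]
    - [[0.008,0.0003,0],[0,0,0],0]
    - [[0.008,0.0003,0],[0,0,0],0]
    - [[0.008,0.0003,0],[0,0,0],0]
    - [[0.008,0.0003,0],[0,0,0],0]
    - [[0.008,0.0003,0],[0,0,0],0]
    - [[0.008,0.0003,0],[0,0,0],0]
    - [[0.008,0.0003,0],[0,0,0],0]
    - [[0.008,0.0003,0],[0,0,0],0]
    - [[0.004,0.0003,0],[0,0,0],0]
    - [[0,0,0],[0,0,0],0]

```text
time: 48.88
tool_pos: [0.4813, -0.3205, 0.0669]
ee_rot: [179.9, 0.1, 92.4]
wrist_force: [0.6, -2.2, 5.1]
gripper_width: 0.1
finger_force: 39.5
```

Emit:
servo_tool:
  series:
    - [[0.003,0,0],[0,0,0],0]
    - [[0.003,0.0002,0],[0,0,0],0]
    - [[0.002,0.0,0],[0,0,0],0]
    - [[0.001,0,0],[0,0,0],0]
    - [[0.001,0,0],[0,0,0],0]
    - [[0.001,0,0],[0,0,0],0]
    - [[0,0,0],[0,0,0],0]

```text
time: 49.75
tool_pos: [0.4916, -0.3202, 0.067]
ee_rot: [180.0, 0.1, 92.3]
wrist_force: [-0.4, -0.5, 7.9]
gripper_width: 0.101
finger_force: 39.7
```

Emit:
servo_tool:
  series:
    - [[0.001,0,0],[0,0,0],0]
    - [[0.001,0,0],[0,0,0],0]
    - [[0,0,0],[0,0,0],0]

```text
time: 50.12
tool_pos: [0.4919, -0.3201, 0.0669]
ee_rot: [-179.8, 0.0, 92.4]
wrist_force: [-10.0, -0.9, 11.5]
gripper_width: 0.099
finger_force: 40.3
```

Emit:
servo_tool:
  series:
    - [[-0.001,0,0],[0,0,0],0]
    - [[0,0,0],[0,0,0],20]
    - [[0,0,0],[0,0,0],40]
    - [[0,0,0],[0,0,0],40]
    - [[0,0,0.02],[0,0,0],40]
    - [[0,0,0.04],[0,0,0],40]
    - [[0,0,0.05],[0,0,0],40]
    - [[0,0,0.05],[0,0,0],40]
    - [[-0.03,0.05,0.03],[0,0,0],40]
    - [[-0.03,0.05,0.03],[0,0,0],40]
    - [[0,0.05,0],[0,0,0],40]
    - [[0,0.05,0],[0,0,0],40]
    - [[0,0.05,0],[0,0,0],40]
    - [[0,0.05,0],[0,0,0],40]
    - [[0,0.05,0],[0,0,0],40]
    - [[0,0.05,0],[0,0,0],40]
    - [[0,0.05,0],[0,0,0],40]
    - [[0,0.05,0],[0,0,0],40]
    - [[0,0,0],[0,0,0],40]
    - [[0,0,0],[0,0,0],40]

```text
time: 52.62
tool_pos: [0.4353, 0.1758, 0.2841]
ee_rot: [179.9, 0.0, 92.4]
wrist_force: [0.4, -0.3, 0.0]
gripper_width: 0.399
finger_force: 0.0
```

Run:
```python
from h import *
c=bot.read_camera("side");W=pts(c);save(c,"s9")
c0=dict(np.load("side0.npz"));W0=pts(c0)
for w in(W0,W):
    m=(w[...,2]>.084)&(w[...,2]<.096)&(w[...,0]<.66)&(w[...,0]>.4)&(w[...,1]<-.2)&(w[...,1]>-.44)
    Q=w[m];print("panel front x by y",[np.percentile(Q[abs(Q[:,1]-y)<.02][:,0],1).round(4) for y in(-.24,-.3,-.36,-.42)])
print(bot.sense()["time"])
```

```text
panel front x by y [np.float64(0.5279), np.float64(0.4249), np.float64(0.5316), np.float64(0.4227)]
panel front x by y [np.float64(0.528), np.float64(0.5298), np.float64(0.532), np.float64(0.5341)]
52.675
```

View pics/s9.png

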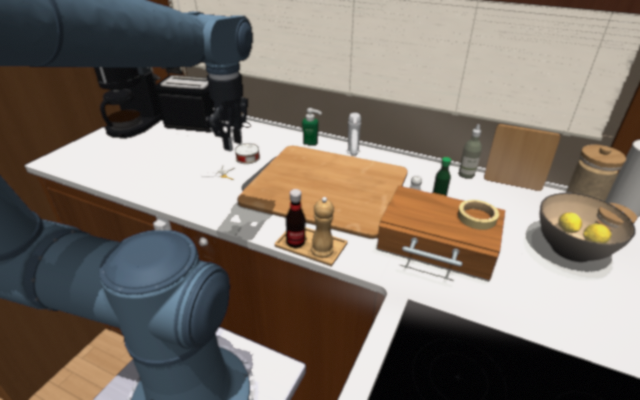

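The drawer is shut: the panel face at (440,255) is back where it started to within 0.5 mm. The bottle and mill stand upright on the tray at (296,222) and (323,230), and the arm is clear.

```bash
python3 -c "
from plant import bot
print(bot.finish_job())"
```

```text
the job is handed in; nothing more can be done
None
```

Job handed in at about 53 s of the 210 s allowed: the bottle and mill are upright on the tray, all three loose tins are upright in compartments of their own, and the drawer is fully shut; no verdict came back.

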